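Lock a flat bottle in the leak-test box

ROBOT

A 6-joint arm with a two-finger parallel gripper is mounted at the origin on the work surface. World frame = base frame: x ahead of the robot, y to its left, z up, the work surface at z = 0. Lengths are in m, angles in rad, forces in N, time in s.
With the tool pointing down it reaches from about 0.35 to 0.975 m from the base axis. Payload 4.9 kg.
Tool frame: the origin (TCP) lies on the centre line of the jaws, within the pads' length; the fingertips stand manip.tip_reach ahead of it and the grasp point (between the pads) is the TCP (manip.tip_reach is the distance from the TCP to the fingertips, in m); z points along the fingers, y is the line along which they close (so a half turn about z gives the same grasp; the last joint's range is limited). The gripper opens to 85 mm and grips with 20 to 120 N. Pads are 22 mm wide; open, the fingers measure 114 mm over their backs; the gripper's body (76 mm by 85 mm) begins 54 mm behind the grasp point. The pads swing forward as they close: fully open they stand 13 mm farther back than shut.
Start: joints at [-1.244, 0.053, 1.613, -0, 1.476, -0.119], TCP at [0.269, -0.564, 0.212] pointing down, gripper open.
Joint ranges: [-3.01, 3.01], [-1.01, 2.22], [0.06, 2.58], [-1.02, 4.17], [0.09, 2.62], [-3.14, 3.14]. Speed limits (rad/s): [2.57, 2.57, 3.14, 3.14, 3.14, 3.14].

INTERFACE

Orientations are given as a unit quaternion [w, x, y, z].
In Python, from plant import manip gives the robot as it stands. The module is installed in compiled form; this text tells all that it offers.
- The arm moves only by the tool move_arm, never from a script. Its argument "rows" is a list of rows, each a list of 7 numbers: the shift along the tool's x, y, z in cm, then the turn, a rotation vector about the tool's x, y, z in degrees, then the opening, from -1 (shut) to 1 (fully open). In form: [[tx, ty, tz, ax, ay, az, jaw], ...]. A call has 1 to 20 rows; each row shifts and turns the commanded pose from where the row before left it, along the tool's axes as they then stand; what a row does not reach is not made up. A row lasts 1/12 s, in which the tool goes at most 41.7 mm and 7.16 degrees, less where a joint would pass 70% of its speed; a pose out of reach is approached as far as the arm can. A call is refused whole if a number of a shift passes 4.17 or a number of a turn 7.16, either way. A call with a gripper value outside its range is refused whole. The fingers move at their own pace and stop on an object; the grip force is fixed at half the most. Time passes only in rows, so rows that do not move let the fingers close. It gives the time, the measured TCP pose, the force, the opening and the grip force at its end, in the units of the state.
- manip.state(): the state, without advancing time (a new reading comes with each control period).
- manip.grab_frame(name): name is "scene" or "top"; returns a dict with "img" (400x640x3 uint8, blue, green, red), "mtx" (3x3 intrinsics, pixels), "k1" (the pictures are not rectified: a ray, as slopes to the right and down, at radius r is drawn at 1 + k1 r^2 times it, then the intrinsics apply), "R" (3x3) and "t" (3): a world point X has camera coordinates R X + t. Camera axes: x right, y down, z forward; pixel columns grow to the right and rows downward; lengths in m; the calibration is good to about 2 mm. A picture is of the moment at which its call begins. There is no depth.
- manip.job_done(): hands the job in; it is judged then, once.
The state is a dict: "time": time; "joint_pos": joint angles; "joint_vel": joint speeds; "joint_efforts": joint torques, N m; "tool_pos": TCP position; "tool_rot": TCP orientation; "contact_force": force on the tool from outside, world axes, zero at the start; "ft_torque": the same for the moment, N m; "gripper_width": opening from 0.0 (shut) to 1.0 (fully open); "grasp_force": force on a finger pad.
Only numpy, scipy, OpenCV 4.12 (cv2) and the standard library are available. Lean on these libraries where they do the work, as an engineer would, in place of code of your own. Each camera call takes 0.05 s, during which the arm holds its last target. There are 200 camera calls.

TASK

Get the flat bottle that lies on the bench into the leak-test box for its test: slide the box's safety catch fully aside, lift the lid by its bar handle until it stands upright, and lay the bottle flat in the nest inside with its cap towards the hinge. Then shut the lid fully and slide the catch all the way back home so that the lid is locked. Do not let the bottle drop, and leave the jar and the round bottle where they stand.

Things in the scene. Friction and masses are not known exactly. Their poses are not given: they have to be found in the camera images.
- tester: Leak-test box fixed to the bench: aluminium tub 200 (x) by 150 (y), 62 mm high, 8 mm walls, inner floor 12 mm up; steel lid hinged along its far (+x) side (72 mm high shut). In front (-x) a grey catch housing, x -160 to -100, y -37 to +93, 52 mm high. Origin: centre of the tub's underside; x points from catch to hinge, y the way the catch opens, z up.
- catch (a joint): Sliding safety catch in front: a 40 mm wide steel block whose plate, centred under its fin, lies over a 30 mm wide tongue in the middle of the lid's front edge and blocks it. 0 = home (locked), slides along box +y to the stop at 0.055 m; tongue clear above 0.035, fully aside above 0.042. Friction 2 N, stays where left. Slid home with the lid open, it would stop the lid from shutting.
- catch_fin (a point): Top centre of the catch's upright black grip fin: 30 mm along the box's x, 12 mm thick along y, 36 mm tall above the catch's plate. At catch = 0 it lies at (-138, 0, +119) mm in the box's frame and moves along y with the catch. Axes as the box's.
- lid (a joint): Lid angle: 0 = shut, 1.57 = upright, 1.8 = end stop; from 1.3 it counts as standing upright. It turns up about the hinge line. The hinge is stiff (friction 0.42 N m): the lid (0.5 kg, 200 x 150 x 10 mm) stays upright where it is left, but sinks shut by itself from below about 0.6. Lifting takes about 6 N at the bar.
- hinge (a point): Middle of the lid's hinge line, at (+100, 0, +67) mm in the box's frame; the line runs along the box's y.
- lid_bar (a point): Middle of the lid's bar handle: black bar, 12 mm thick, 110 mm long along the box's y, axis 45 mm above the lid's top face (39 mm free gap), 175 mm from the hinge, 25 mm from the front edge. Lid shut: at (-175, 0, +50) mm from the hinge point; it turns with the lid, and upright it lies on the far side of it. The middle 90 mm are free to pinch from above, fingers closing along the box's x.
- nest (a point): Where the flat bottle's origin must lie: middle of the tub's inner floor, (0, 0, +12) mm in the box's frame, same axes. Room inside: 184 x 134, 50 mm deep. Side rails 10 mm high at y = +-36 (x -60 to +20); front stop 18 mm high with its face at x = -83; two shoulder stops 18 mm high, faces at x = +43, 44 mm gap between them for the cap. Play of the bottle: 6 mm each side, 8 mm each end.
- flask: The flat bottle, black with a paper label, 0.15 to 0.3 kg, lying flat: the only lying one. Body 110 x 60, 38 mm thick, round cap 28 mm in diameter, 30 mm long; 150 mm in all. Origin: underside, middle of the 150 mm; x points to the cap; the body spans x -75 to +35, y -30 to +30 mm (its middle x = -20). Grip it across the 60 mm, fingertips 15 mm or more above its underside to clear the rails.
- flask_cap (a point): End face centre of the flat bottle's cap, 75 mm along +x from its origin, 19 mm above its underside.
- jar: A round black jar, 62 mm in diameter, 75 mm high, standing on the bench; leave it. Origin: centre of its underside.
- round_bottle: A round black bottle, 56 mm in diameter, 140 mm high, standing upright on the bench; leave it. Origin: centre of its underside.
Mind the look-alikes: they are no part of the job. Leave any pink look-alike of the flask alone.

How it is judged:
By the outcome, as a careful person would: the job done as asked, in the order asked, and still so for the second after the job is handed in, with the robot touching nothing.
It also fails if it takes over 72 s, if anything falls off the work surface, if the arm or the gripper's body presses on something with over 40 N, if the wrist force passes 120 N, or if a joint passes its speed limit or range.

## Working session

There is one attempt and no reset: what is moved stays moved. The work goes in short steps, Python scripts to look and compute and a tool call to move; the robot and the scene stay as the last step left them, time stands still between calls to the robot, and variables do not carry over. Pictures are saved under pics/ and viewed, at most 10 in all, crops included, and the job is handed in when it is done.

Besides the shell and the picture viewer there is one more tool, called after "Call:" as name([rows], argument=value, ...), one row to a line, values as JSON. move_arm: Moves the arm, as the interface text tells. Its arguments: {"type":"object","properties":{"rows":{"type":"array","items":{"type":"array","items":{"type":"number"}}}},"required":["rows"]}

```bash
mkdir -p pics; ls
cat > h.py <<'E'
import numpy as np, cv2
from plant import manip
def ray(f,uv):
    p=cv2.undistortPoints(np.array([[uv]],float),f["mtx"],np.array([f["k1"],0,0,0,0.]))[0,0]
    R=np.array(f["R"]);t=np.array(f["t"])
    return -R.T@t, R.T@np.array([p[0],p[1],1])
def atz(f,uv,z):
    c,d=ray(f,uv); return c+d*(z-c[2])/d[2]
def proj(f,X):
    R=np.array(f["R"]);q=np.array(X,float).reshape(-1,3)
    return cv2.projectPoints(q,cv2.Rodrigues(R)[0],np.array(f["t"],float),f["mtx"],np.array([f["k1"],0,0,0,0.]))[0][:,0]
E
python3 - <<'E'
from h import *
import pickle
print(manip.state(), manip.tip_reach)
fs={}
for n in("scene","top"):
    f=manip.grab_frame(n);fs[n]=f;cv2.imwrite(f"pics/{n}0.png",f["img"]);print(n,f["mtx"],f["k1"],f["R"],f["t"])
pickle.dump(fs,open("f0.pkl","wb"))
E
```

```text
pics
{'time': 0.0, 'joint_pos': array([-1.24396384e+00,  5.33653711e-02,  1.61429533e+00, -1.36696979e-05,
        1.47599352e+00, -1.19026034e-01]), 'joint_vel': array([ 0.0013195 ,  0.00120513, -0.00193613,  0.0006583 , -0.00010147,
       -0.00086202]), 'joint_efforts': array([ 7.69976687e-04, -3.93688095e+01, -3.70170450e+01, -1.45359104e-04,
        7.05546045e-03,  1.25467321e-05]), 'tool_pos': array([ 0.26928818, -0.56327719,  0.21045699]), 'tool_rot': array([-1.02452070e-03,  9.75253350e-01,  2.21087859e-01, -1.13676121e-04]), 'contact_force': array([ 0.74678543, -0.37144653,  0.09423962]), 'ft_torque': array([-0.05199424,  0.02760871, -0.03732138]), 'grasp_force': 0.0, 'gripper_width': 0.9986072539739429} 0.019
scene [[408.26617757   0.         315.81818458]
 [  0.         408.26617757 201.64667564]
 [  0.           0.           1.        ]] -0.0938516596399731 [[ 0.36230517  0.93195084  0.01423353]
 [ 0.71189771 -0.26683586 -0.64961548]
 [-0.60161168  0.24549187 -0.76012968]] [-0.10887153 -0.25140868  1.24203652]
top [[409.88713083   0.         325.74490263]
 [  0.         409.88713083 197.96190085]
 [  0.           0.           1.        ]] 0.010333786050903732 [[-0.00795383 -0.99958731  0.02760333]
 [-0.99094048  0.00417811 -0.13423675]
 [ 0.13406603 -0.02842096 -0.99056476]] [-0.06339355  0.44313997  0.93008765]
```

View pics/scene0.png

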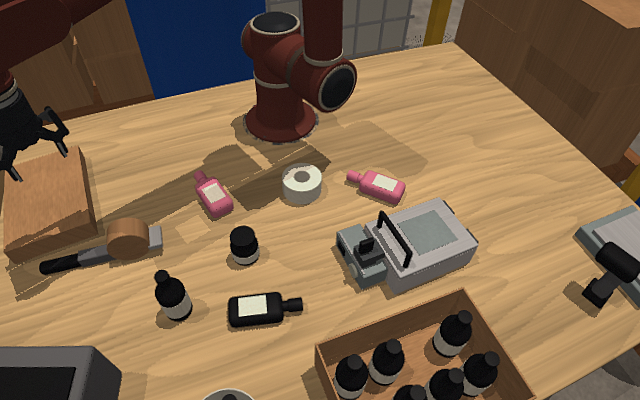

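View pics/top0.png

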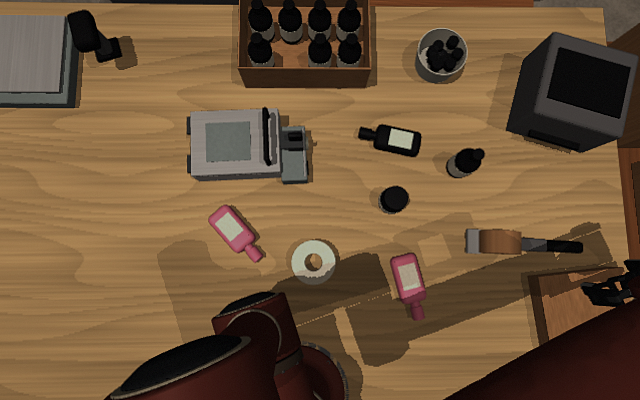

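The top view shows the tester at (235,145) with its bar at (266,135) and its catch at (295,150). There are three flat lying bottles: black at (392,139) and pink at (235,233) and (408,285). The black one with the paper label, cap at (364,133), fits the description. The jar is at (394,199) and the round bottle at (465,162). I'll confirm the flask in enlarged crops.

Run:
```python
from h import *
import pickle
fs=pickle.load(open("f0.pkl","rb"))
def crop(n,x0,y0,x1,y1,s,o):
    c=cv2.resize(fs[n]["img"][y0:y1,x0:x1],None,fx=s,fy=s,interpolation=cv2.INTER_CUBIC)
    for x in range((x0//20+1)*20,x1,20):
        cv2.line(c,(int((x-x0)*s),0),(int((x-x0)*s),6),(0,0,255),1);cv2.putText(c,str(x),(int((x-x0)*s)-10,16),0,.35,(0,0,255),1)
    for y in range((y0//20+1)*20,y1,20):
        cv2.line(c,(0,int((y-y0)*s)),(6,int((y-y0)*s)),(0,0,255),1);cv2.putText(c,str(y),(8,int((y-y0)*s)+4),0,.35,(0,0,255),1)
    cv2.imwrite(o,c)
crop("top",180,95,440,215,3,"pics/tc.png")
crop("scene",220,190,490,335,2.9,"pics/sc.png")
```

```text
(no output)
```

View pics/tc.png

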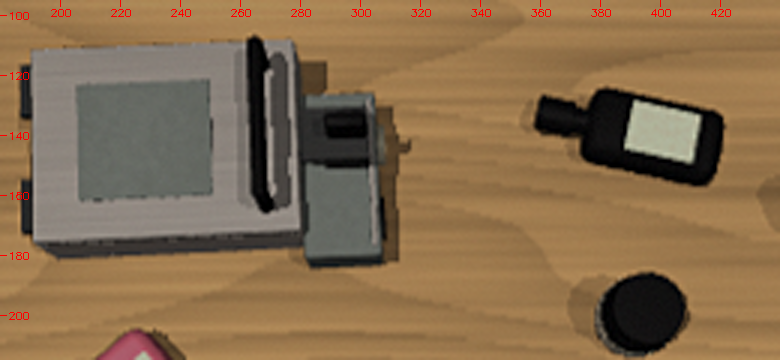

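View pics/sc.png

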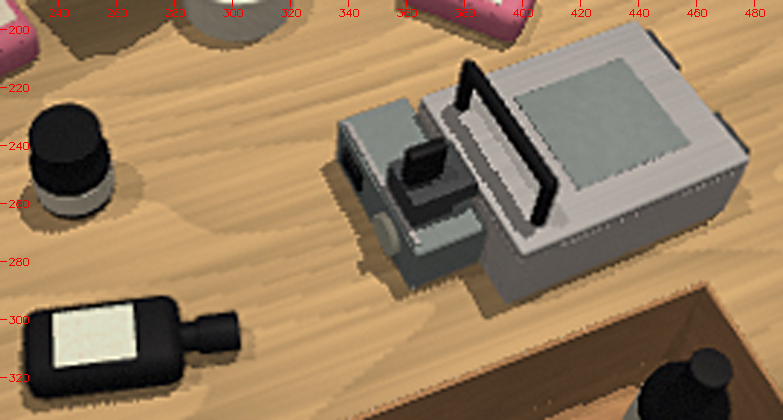

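The crops confirm the black labelled flask, with its cap end at top (359,133) and scene (303,304). The box's +x axis points along image left, with the lid corners, bar and fin clearly visible. I'll fit both poses.

Run:
```python
from h import *
import pickle
from scipy.optimize import least_squares
fs=pickle.load(open("f0.pkl","rb"))
T=lambda x,y:(180+x/3,95+y/3)
S=lambda x,y:(220+x/2.9,190+y/2.9)
box=[("top",(100,-75,72),T(32,50)),("top",(-100,-75,72),T(294,40)),("top",(-100,75,72),T(302,235)),("top",(100,75,72),T(33,241)),
("top",(-75,-55,120),T(257,40)),("top",(-75,55,120),T(266,208)),("top",(-138,0,119),T(345,121)),
("scene",(-100,75,72),S(418,97)),("scene",(-100,-75,72),S(525,255)),("scene",(100,-75,72),S(748,155)),("scene",(100,75,72),S(633,25)),
("scene",(-75,55,120),S(468,64)),("scene",(-75,-55,120),S(549,183)),("scene",(-138,0,119),S(425,146))]
fl=[("top",(75,0,19),T(538,114)),("top",(35,30,30),T(583,160)),("top",(35,-30,30),T(596,87)),("top",(-75,30,30),T(712,188)),("top",(-75,-30,30),T(724,110)),
("scene",(75,0,19),S(240,331)),("scene",(-75,0,38),S(27,345)),("scene",(35,0,38),S(180,335))]
def fit(c,p0):
    def r(p):
        a=p[2];o=[]
        for n,X,uv in c:
            X=np.array(X)/1000
            W=[p[0]+np.cos(a)*X[0]-np.sin(a)*X[1],p[1]+np.sin(a)*X[0]+np.cos(a)*X[1],X[2]]
            o.append(proj(fs[n],W)[0]-uv)
        return np.ravel(o)
    s=least_squares(r,p0,loss="soft_l1")
    print(s.x,np.degrees(s.x[2]));print(np.round(r(s.x).reshape(-1,2),1).tolist());return s.x
b=fit(box,[0.65,0.1,1.57]); f=fit(fl,[.6,-.1,1.57])
for X in fl[1:3]: pass
for n,X,uv in [("jar top",(0,0,.075),T(645,310)),("rb top",(0,0,.140),(477,155))]: print(n,atz(fs["top"],uv,X[2]))
```

```text
[0.56728969 0.13908456 1.61357859] 92.45124283531501
[[-0.1, -0.3], [0.4, -0.3], [0.1, -1.3], [0.1, 0.6], [-0.3, 1.2], [-1.7, -5.4], [0.4, -2.3], [-0.3, -1.0], [-2.1, -0.7], [0.3, 0.7], [0.3, -2.8], [-0.3, -0.4], [-0.4, -1.1], [0.6, 1.2]]
[ 0.58898314 -0.22140837  1.35324433] 77.53518857250123
[[-0.5, -0.7], [-1.1, -2.1], [-0.7, -1.4], [0.8, -1.8], [1.3, 0.5], [-0.4, -1.1], [-2.4, -0.7], [0.3, -4.2]]
jar top [ 0.43526103 -0.22034437  0.075     ]
rb top [ 0.51868498 -0.38506846  0.14      ]
```

```bash
cat > fit.py <<'E'
from h import *
from scipy.optimize import least_squares
def W(p,X):
    X=np.array(X,float).reshape(-1,3)/1000;c,s=np.cos(p[2]),np.sin(p[2])
    return np.c_[p[0]+c*X[:,0]-s*X[:,1],p[1]+s*X[:,0]+c*X[:,1],X[:,2]]
def fit(fs,c,p0):
    r=lambda p:np.ravel([proj(fs[n],W(p,X))[0]-uv for n,X,uv in c])
    s=least_squares(r,p0,loss="soft_l1")
    print(np.round(s.x,4),np.degrees(s.x[2]).round(2),np.round(r(s.x).reshape(-1,2),1).tolist());return s.x
def rect(x0,x1,y0,y1,z): return [(x0,y0,z),(x1,y0,z),(x1,y1,z),(x0,y1,z)]
def draw(f,p,polys,x0,y0,x1,y1,s):
    c=cv2.resize(f["img"][y0:y1,x0:x1],None,fx=s,fy=s,interpolation=cv2.INTER_CUBIC)
    for q in polys: cv2.polylines(c,[np.int32((proj(f,W(p,q))-[x0-.5,y0-.5])*s)],True,(0,255,0),1)
    return c
E
python3 - <<'E'
from fit import *
import pickle
fs=pickle.load(open("f0.pkl","rb"))
T=lambda x,y:(180+x/3,95+y/3)
S=lambda x,y:(220+x/2.9,190+y/2.9)
box=[("top",(100,-75,72),T(32,50)),("top",(-100,-75,72),T(294,40)),("top",(-100,75,72),T(302,235)),("top",(100,75,72),T(33,241)),
("top",(-75,-55,120),T(257,40)),
("scene",(-100,75,72),S(418,97)),("scene",(-100,-75,72),S(525,255)),("scene",(100,-75,72),S(748,155)),
("scene",(-75,55,120),S(468,64)),("scene",(-75,-55,120),S(549,183)),("scene",(-138,0,119),S(425,146))]
fl=[("top",(75,0,19),T(538,114)),("top",(35,30,30),T(583,160)),("top",(35,-30,30),T(596,87)),("top",(-75,30,30),T(712,188)),("top",(-75,-30,30),T(724,110)),
("scene",(75,0,19),S(240,331))]
b=fit(fs,box,[0.57,0.14,1.6]);f=fit(fs,fl,[.59,-.22,1.35])
pb=[rect(-100,100,-75,75,72),rect(-81,-69,-55,55,123),rect(-153,-123,-6,6,119),rect(-160,-100,-37,93,52),rect(-100,100,-75,75,0)]
pf=[rect(-75,35,-30,30,38),rect(-75,35,-30,30,0),rect(35,75,-14,14,19)]
t=fs["top"];s=fs["scene"]
A=draw(t,b,pb,180,95,320,185,3);B=draw(t,f,pf,350,110,430,170,4)
C=draw(s,b,pb,330,190,485,300,2.7);D=draw(s,f,pf,220,280,310,335,3.6)
o=np.zeros((600,800,3),np.uint8)
o[:A.shape[0],:A.shape[1]]=A;o[:B.shape[0],430:430+B.shape[1]]=B
o[290:290+C.shape[0],:C.shape[1]]=C;o[290:290+D.shape[0],430:430+D.shape[1]]=D
cv2.imwrite("pics/ov.png",o);np.save("p.npy",[b,f])
E
```

```text
[0.5677 0.1393 1.617 ] 92.64 [[-0.2, -0.3], [0.2, -0.6], [0.2, -1.7], [0.2, 0.6], [-0.5, 0.9], [-0.2, -0.7], [-1.7, -0.5], [0.5, 0.7], [-0.1, -0.1], [-0.1, -0.9], [0.8, 1.5]]
[ 0.5868 -0.2213  1.3425] 76.92 [[-0.4, -0.2], [-1.2, -1.3], [-0.5, -0.6], [0.6, -0.6], [1.3, 1.7], [-0.7, -1.7]]
```

View pics/ov.png

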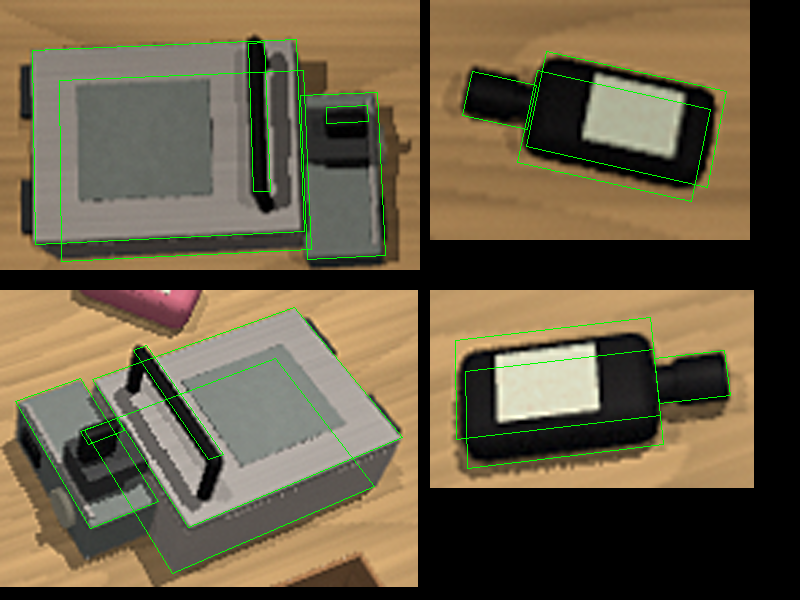

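The box outline sits on the picture to within about 1 px. Box yaw is 92.6°, with the origin at (0.568, 0.139), and the fin and bar outlines match. The flask is near (0.588, -0.221) with yaw about 77°. First I turn the tool to the fin's orientation.

Call:
move_arm([
  [0,0,0,0,0,-7,1],
  [0,0,0,0,0,-7,1],
  [0,0,0,0,0,-7,1],
  [0,0,0,0,0,-7,1],
  [0,0,0,0,0,-7,1],
  [0,0,0,0,0,-7,1],
  [0,0,0,0,0,-7,1],
  [0,0,0,0,0,-7,1],
  [0,0,0,0,0,-7,1],
  [0,0,0,0,0,-4,1],
])

```text
time: 0.93
tool_pos: [0.2694, -0.5635, 0.211]
tool_rot: [-0.001, 0.689, 0.724, 0.0]
contact_force: [-0.1, 0.5, -0.6]
gripper_width: 0.998
grasp_force: 0.0
```

```bash
cat > d.py <<'E'
# d.py: shift in tool axes (cm) to a target given in the box frame (mm), or world (m) with 'w'
import sys
from fit import *
from scipy.spatial.transform import Rotation as Ro
b=np.load("p.npy")[0]
s=manip.state();q=s["tool_rot"];R=Ro.from_quat([q[1],q[2],q[3],q[0]]).as_matrix()
c,sn=np.cos(b[2]),np.sin(b[2])
L=np.array([[c,sn],[-sn,c]])@(s["tool_pos"][:2]-b[:2])
print("t",round(s["time"],2),"box",np.round([*L*1000,s["tool_pos"][2]*1000],1),"yaw",np.degrees(np.arctan2(R[1,0],R[0,0])).round(2),"zdir",R[:,2].round(3),"F",s["contact_force"].round(1),"w",s["gripper_width"].round(3),"g",round(float(s["grasp_force"]),1))
if len(sys.argv)>3:
    X=list(map(float,sys.argv[1:4]))
    T=np.array(X) if "w" in sys.argv else W(b,X)[0]
    v=R.T@(T-s["tool_pos"])*100;print("shift cm",v.round(2),"norm",np.linalg.norm(v).round(2))
E
python3 d.py -138 0 160
```

```text
Traceback (most recent call last):
  File "d.py", line 9, in <module>
    print("t",round(s["time"],2),"box",np.round([*L*1000,s["tool_pos"][2]*1000],1),"yaw",np.degrees(np.arctan2(R[1,0],R[0,0])).round(2),"zdir",R[:,2].round(3),"F",s["contact_force"].round(1),"w",s["gripper_width"].round(3),"g",round(float(s["grasp_force"]),1))
                                                                                                                                                                                                   ^^^^^^^^^^^^^^^^^^^^^^^^
AttributeError: 'float' object has no attribute 'round'
```

```bash
sed -i 's/s\["gripper_width"\].round(3)/round(float(s["gripper_width"]),3)/' d.py; python3 d.py -138 0 150
```

```text
t 0.93 box [-688.3  330.5  211. ] yaw 92.84 zdir [-0.     0.001 -1.   ] F [-0.1  0.5 -0.6] w 0.998 g 0.0
shift cm [54.9  33.24  6.15] norm 64.48
```

Call:
move_arm([
  [3.43,2.08,0.2,0,0,0,1],
  [3.43,2.08,0.2,0,0,0,1],
  [3.43,2.08,0.2,0,0,0,1],
  [3.43,2.08,0.2,0,0,0,1],
  [3.43,2.08,0.2,0,0,0,1],
  [3.43,2.08,0.2,0,0,0,1],
  [3.43,2.08,0.2,0,0,0,1],
  [3.43,2.08,0.2,0,0,0,1],
  [3.43,2.08,0.2,0,0,0,1],
  [3.43,2.08,0.2,0,0,0,1],
  [3.43,2.08,0.2,0,0,0,1],
  [3.43,2.08,0.2,0,0,0,1],
  [3.43,2.08,0.2,0,0,0,1],
  [3.43,2.08,0.2,0,0,0,1],
  [3.43,2.08,0.2,0,0,0,1],
  [3.43,2.08,0.2,0,0,0,1],
  [0,0,0,0,0,0,1],
])

```text
time: 2.35
tool_pos: [0.5789, 0.0048, 0.1786]
tool_rot: [-0.001, 0.689, 0.725, 0.001]
contact_force: [-0.7, 0.2, 0.6]
gripper_width: 1.002
grasp_force: 0.0
```

```bash
python3 d.py -138 0 109
python3 - <<'E'
from h import *
f=manip.grab_frame("scene");c=f["img"][190:300,320:490]
cv2.imwrite("pics/a1.png",cv2.resize(c,None,fx=4,fy=4,interpolation=cv2.INTER_CUBIC))
E
```

```text
t 2.35 box [-134.8   -5.   178.6] yaw 92.9 zdir [-0.001  0.003 -1.   ] F [-0.7  0.2  0.6] w 1.002 g 0.0
shift cm [-0.34 -0.5   6.96] norm 6.98
```

Call:
move_arm([
  [-0.34,-0.5,0,0,0,0,1],
  [0,0,2.3,0,0,0,0.3],
  [0,0,2.3,0,0,0,0.3],
  [0,0,2.3,0,0,0,0],
  [0,0,0,0,0,0,-1],
  [0,0,0,0,0,0,-1],
  [0,0,0,0,0,0,-1],
  [0,0,0,0,0,0,-1],
  [0,0,0,0,0,0,-1],
  [0,0,0,0,0,0,-1],
])

```text
time: 3.23
tool_pos: [0.5737, -0.0048, 0.1124]
tool_rot: [0.001, 0.691, 0.723, 0.001]
contact_force: [-0.2, 0.3, -0.2]
gripper_width: 0.001
grasp_force: 0.0
```

```bash
python3 d.py -138 50 109
```

```text
t 3.23 box [-144.1    0.7  112.4] yaw 92.53 zdir [ 0.003 -0.    -1.   ] F [-0.2  0.3 -0.2] w 0.001 g 0.0
shift cm [ 0.6  -4.93  0.32] norm 4.98
```

Run:
```python
from h import *
f=manip.grab_frame("scene");g=manip.grab_frame("top")
c=cv2.resize(f["img"][170:300,320:480],None,fx=3.7,fy=3.7,interpolation=cv2.INTER_CUBIC)
cv2.imwrite("pics/a2.png",c);cv2.imwrite("pics/t2.png",g["img"])
```

```text
(no output)
```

View pics/a2.png

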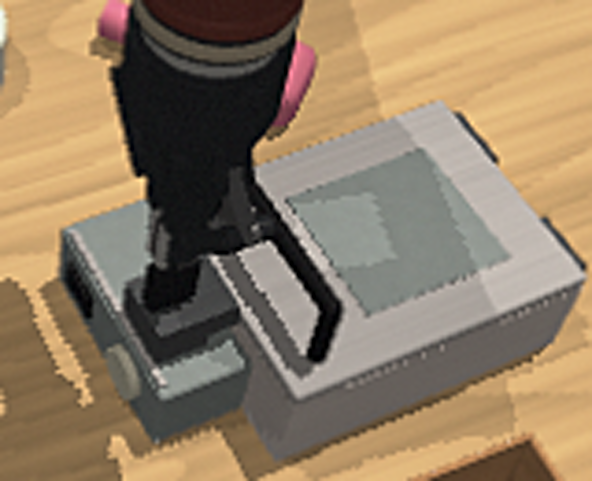

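Run:
```python
from fit import *
b=np.load("p.npy")[0]
f=manip.grab_frame("scene");g=manip.grab_frame("top");s=manip.state()
def en(f,x0,y0,x1,y1,k):
    c=cv2.resize(f["img"][y0:y1,x0:x1],None,fx=k,fy=k,interpolation=cv2.INTER_CUBIC)
    c=np.uint8(255*(c/255.)**.4)
    for P,col in((s["tool_pos"],(0,0,255)),(s["tool_pos"]-[0,0,.019],(0,255,255)),(W(b,(-138,0,119))[0],(0,255,0))):
        p=(proj(f,P)[0]-[x0-.5,y0-.5])*k;cv2.circle(c,tuple(np.int32(p)),4,col,1)
    return c
A=en(f,330,180,410,280,6);B=en(g,265,95,315,195,6)
cv2.imwrite("pics/a3.png",np.hstack([A,B]))
```

```text
(no output)
```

View pics/a3.png

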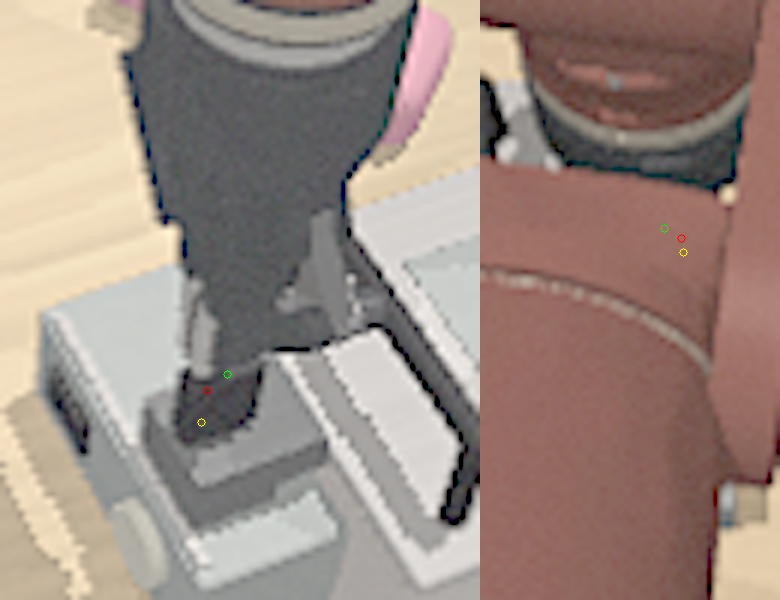

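The picture shows the catch and fin still at home, at about (220,405) in the left crop. Black on black hides the fingertips, but the jaw reads fully shut, so the pinch missed. I'll reopen, centre on the fin 5 mm lower and close again.

Call:
move_arm([
  [0,0,-1,0,0,0,0.5],
  [0,0,0,0,0,0,0.5],
  [0,0,0,0,0,0,0.5],
  [0.6,0,0,0,0,0,0.5],
  [0,0,0.8,0,0,0,0.5],
  [0,0,0.6,0,0,0,0.5],
  [0,0,0,0,0,0,0.5],
  [0,0,0,0,0,0,0.5],
])

```text
time: 4.1
tool_pos: [0.5716, 0.0017, 0.1052]
tool_rot: [-0.001, 0.691, 0.723, -0.001]
contact_force: [-0.1, 0.2, 0.3]
gripper_width: 0.753
grasp_force: 0.0
```

```bash
python3 d.py -138 0 109
```

```text
t 4.1 box [-137.6    2.5  105.2] yaw 92.55 zdir [-0.003  0.    -1.   ] F [-0.1  0.2  0.3] w 0.753 g 0.0
shift cm [-0.04  0.25 -0.38] norm 0.45
```

Call:
move_arm([
  [0,0,0,0,0,0,-1],
  [0,0,0,0,0,0,-1],
  [0,0,0,0,0,0,-1],
  [0,0,0,0,0,0,-1],
])

```text
time: 4.43
tool_pos: [0.5727, 0.0014, 0.107]
tool_rot: [0.0, 0.691, 0.723, 0.0]
contact_force: [0.4, -0.2, -0.4]
gripper_width: 0.182
grasp_force: 0.0
```

```bash
python3 d.py -138 50 109
```

```text
t 4.43 box [-137.9    1.4  107. ] yaw 92.54 zdir [ 0.001 -0.    -1.   ] F [ 0.4 -0.2 -0.4] w 0.182 g 0.0
shift cm [-0.02 -4.86 -0.2 ] norm 4.86
```

Call:
move_arm([
  [0,0,0,0,0,0,-1],
  [0,0,0,0,0,0,-1],
  [0,0,0,0,0,0,-1],
])

```text
time: 4.68
tool_pos: [0.5726, 0.0015, 0.1068]
tool_rot: [0.0, 0.691, 0.723, 0.0]
contact_force: [-0.1, 0.0, 0.1]
gripper_width: -0.002
grasp_force: 0.0
```

Run:
```python
from fit import *
b=np.load("p.npy")[0]
f=manip.grab_frame("scene");s=manip.state()
x0,y0,x1,y1,k=325,130,425,275,4.1
c=cv2.resize(f["img"][y0:y1,x0:x1],None,fx=k,fy=k,interpolation=cv2.INTER_CUBIC)
c=np.uint8(255*(c/255.)**.35);d=c.copy()
P=s["tool_pos"];p=[P[0],P[1],b[2]]
def pl(p,q,col): cv2.polylines(d,[np.int32((proj(f,W(p,q))-[x0-.5,y0-.5])*k)],True,col,1)
z=P[2]*1000
for h in (-19,0): pl(p,rect(-11,11,-10,10,z+h),(0,0,255))
for h in(54,150): pl(p,rect(-38,38,-42,42,z+h),(255,0,0))
for h in(83,119): pl(b,rect(-153,-123,-6,6,h),(0,255,0))
cv2.imwrite("pics/a4.png",np.hstack([c,d])[:600])
print(d.shape,np.hstack([c,d]).shape)
```

```text
(594, 410, 3) (594, 820, 3)
```

View pics/a4.png

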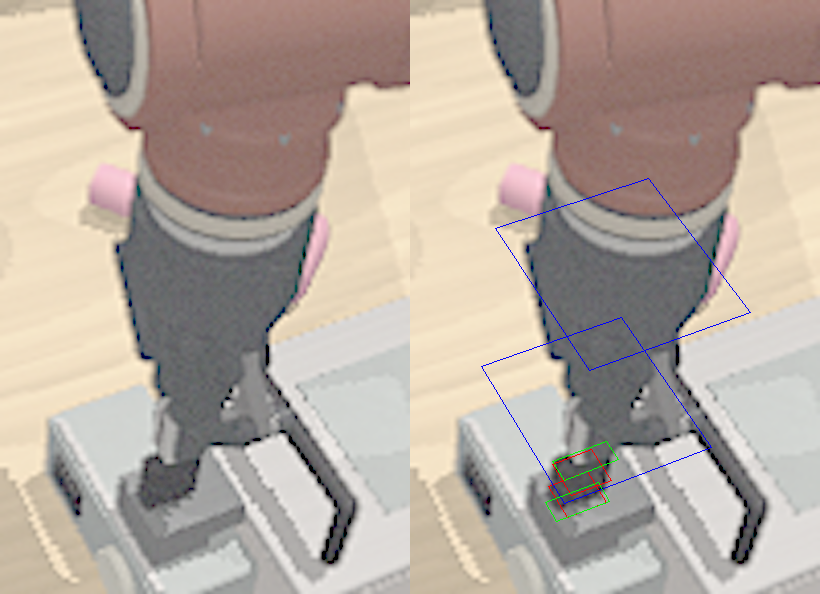

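The gripper looks farther from the fin than its reported pose implies. I'll check the reported TCP against the first pictures, where the open fingertips show at scene (15,180) and (65,150).

Run:
```python
from fit import *
import pickle
fs=pickle.load(open("f0.pkl","rb"))
P=np.array([0.26928818,-0.56327719,0.21045699]);y=np.array([.431,-.902,0])
for n in fs:
    for h in(-.019,0,.054): print(n,h,proj(fs[n],[P+.045*y+[0,0,h],P+[0,0,h],P-.045*y+[0,0,h]]).round().tolist())
f=fs["scene"];c=cv2.resize(f["img"][70:200,0:130],None,fx=4.4,fy=4.4,interpolation=cv2.INTER_CUBIC);c=np.uint8(255*(c/255.)**.4)
for h,col in((-.019,(0,0,255)),(.054,(255,0,0))):
    for q in proj(f,[P+.045*y+[0,0,h],P+[0,0,h],P-.045*y+[0,0,h]]): cv2.circle(c,tuple(np.int32((q-[0,70])*4.4)),5,col,2)
g=manip.grab_frame("scene")["img"]
m=np.uint8(255*(g[215:265,340:400]/255.)**.35)
cv2.imwrite("pics/a5.png",c)
```

```text
scene -0.019 [[33.0, 197.0], [54.0, 185.0], [74.0, 174.0]]
scene 0 [[29.0, 191.0], [50.0, 179.0], [70.0, 167.0]]
scene 0.054 [[15.0, 171.0], [37.0, 159.0], [59.0, 147.0]]
top -0.019 [[607.0, 265.0], [587.0, 275.0], [567.0, 285.0]]
top 0 [[614.0, 265.0], [594.0, 276.0], [573.0, 286.0]]
top 0.054 [[636.0, 266.0], [615.0, 277.0], [593.0, 289.0]]
```

View pics/a5.png

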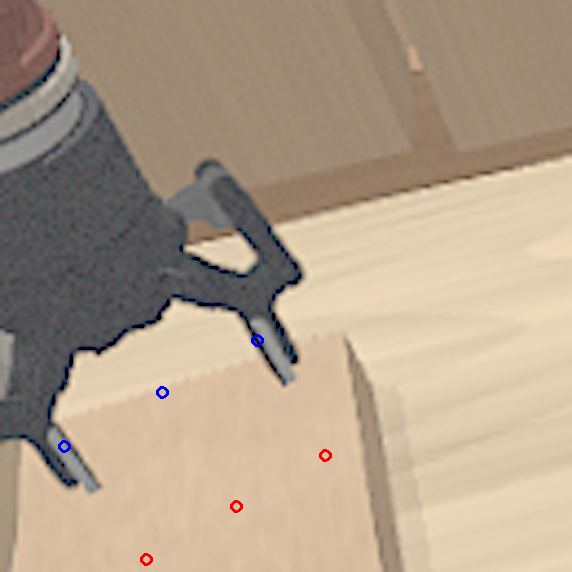

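The real open fingertips show at (66,156) and (22,181). That is about 33 mm above where the reported TCP puts them, in both cameras. So the reported tool height is off, and the shut fingers are now just above the fin's top. I'll touch the fin gently to measure the offset.

Call:
move_arm([
  [0,0,0.1,0,0,0,-1],
  [0,0,0.1,0,0,0,-1],
  [0,0,0.1,0,0,0,-1],
  [0,0,0,0,0,0,-1],
])

```text
time: 5.12
tool_pos: [0.5723, 0.0015, 0.1033]
tool_rot: [-0.0, 0.691, 0.723, -0.0]
contact_force: [-0.6, -1.1, 0.7]
gripper_width: 0.003
grasp_force: 0.0
```

Call:
move_arm([
  [0,0,0.1,0,0,0,-1],
  [0,0,0.1,0,0,0,-1],
  [0,0,0.1,0,0,0,-1],
  [0,0,0,0,0,0,-1],
])

```text
time: 5.45
tool_pos: [0.5723, 0.0015, 0.1004]
tool_rot: [-0.0, 0.691, 0.723, -0.0]
contact_force: [-0.0, -0.2, 0.4]
gripper_width: 0.0
grasp_force: 0.0
```

Call:
move_arm([
  [0,0,0.15,0,0,0,-1],
  [0,0,0.15,0,0,0,-1],
  [0,0,0.1,0,0,0,-1],
  [0,0,0,0,0,0,-1],
])

```text
time: 5.78
tool_pos: [0.5742, 0.0015, 0.0994]
tool_rot: [0.001, 0.691, 0.723, 0.001]
contact_force: [-1.4, 0.4, 8.9]
gripper_width: -0.0
grasp_force: 4.2
```

Call:
move_arm([
  [0,0,0.15,0,0,0,-1],
  [0,0,0.15,0,0,0,-1],
  [0,0,0.1,0,0,0,-1],
  [0,0,0,0,0,0,-1],
])

```text
time: 6.12
tool_pos: [0.5769, 0.0015, 0.0993]
tool_rot: [0.004, 0.691, 0.723, 0.003]
contact_force: [-2.3, 1.9, 19.1]
gripper_width: 0.001
grasp_force: 9.5
```

Contact came at a reported z of 99.4 mm on a fin top 119 mm high, so the real TCP is about 38.5 mm above the reported one. I'll correct for that and regrip.

```bash
sed -i 's/^s=manip.state();/s=manip.state();s["tool_pos"]=s["tool_pos"]+[0,0,.0385];/' d.py; python3 d.py -138 0 109
```

```text
t 6.12 box [-138.    -2.8  137.8] yaw 92.54 zdir [ 0.01 -0.   -1.  ] F [-2.3  1.9 19.1] w 0.001 g 9.5
shift cm [ 0.   -0.31  2.88] norm 2.89
```

Call:
move_arm([
  [0,0,-2,0,0,0,-1],
  [0,0,-2,0,0,0,0.3],
  [0,0,0,0,0,0,0.3],
  [0,0,0,0,0,0,0.3],
  [0,0,0,0,0,0,0.3],
  [0,0,0,0,0,0,0.3],
])

```text
time: 6.62
tool_pos: [0.5714, 0.0016, 0.1309]
tool_rot: [-0.001, 0.691, 0.723, -0.001]
contact_force: [0.1, -0.3, 0.1]
gripper_width: 0.645
grasp_force: 0.0
```

```bash
python3 d.py -138 0 109
```

```text
t 6.62 box [-137.7    2.6  169.4] yaw 92.54 zdir [-0.003  0.    -1.   ] F [ 0.1 -0.3  0.1] w 0.645 g 0.0
shift cm [-0.04  0.28  6.04] norm 6.05
```

Call:
move_arm([
  [0,0.2,2,0,0,0,0.3],
  [0,0,2,0,0,0,0.3],
  [0,0,2,0,0,0,0.3],
  [0,0,0,0,0,0,0.3],
  [0,0,0,0,0,0,-1],
  [0,0,0,0,0,0,-1],
  [0,0,0,0,0,0,-1],
  [0,0,0,0,0,0,-1],
  [0,0,0,0,0,0,-1],
])

```text
time: 7.37
tool_pos: [0.575, 0.0014, 0.0745]
tool_rot: [0.001, 0.691, 0.723, 0.0]
contact_force: [-4.1, -0.4, 5.3]
gripper_width: 0.127
grasp_force: 60.2
```

```bash
python3 d.py -138 50 109
```

```text
t 7.37 box [-138.    -0.9  113. ] yaw 92.55 zdir [ 0.001 -0.    -1.   ] F [-4.1 -0.4  5.3] w 0.127 g 60.2
shift cm [-0.01 -5.09  0.39] norm 5.11
```

Call:
move_arm([
  [0,-0.7,0,0,0,0,-1],
  [0,-0.9,0,0,0,0,-1],
  [0,-0.9,0,0,0,0,-1],
  [0,-0.9,0,0,0,0,-1],
  [0,-0.9,0,0,0,0,-1],
  [0,-0.7,0,0,0,0,-1],
  [0,-0.3,0,0,0,0,-1],
  [0,0,0,0,0,0,-1],
  [0,0,0,0,0,0,-1],
])

```text
time: 8.12
tool_pos: [0.5216, -0.001, 0.0745]
tool_rot: [0.001, 0.691, 0.723, 0.001]
contact_force: [-0.6, 0.1, 7.9]
gripper_width: 0.126
grasp_force: 60.8
```

```bash
python3 d.py -138 50 109
```

```text
t 8.12 box [-138.    52.6  113. ] yaw 92.54 zdir [ 0.002 -0.001 -1.   ] F [-0.6  0.1  7.9] w 0.126 g 60.8
shift cm [-0.    0.26  0.4 ] norm 0.47
```

Call:
move_arm([
  [0,0,0,0,0,0,0.2],
  [0,0,0,0,0,0,0.2],
  [0,0,0,0,0,0,0.2],
  [0,0,-3,0,0,0,0.2],
  [0,0,-3,0,0,0,0.2],
  [0,0,-3,0,0,0,0.2],
  [0,0,0,0,0,7,0.2],
  [0,0,0,0,0,7,0.2],
  [0,0,0,0,0,7,0.2],
  [0,0,0,0,0,7,0.2],
  [0,0,0,0,0,7,0.2],
  [0,0,0,0,0,7,0.2],
  [0,0,0,0,0,7,0.2],
  [0,0,0,0,0,7,0.2],
  [0,0,0,0,0,7,0.2],
  [0,0,0,0,0,7,0.2],
  [0,0,0,0,0,7,0.2],
  [0,0,0,0,0,7,0.2],
  [0,0,0,0,0,5.9,0.2],
  [0,0,0,0,0,0,0.2],
])

```text
time: 9.78
tool_pos: [0.5208, -0.0007, 0.1617]
tool_rot: [-0.0, 1.0, 0.022, -0.001]
contact_force: [-0.4, 0.4, -0.1]
gripper_width: 0.601
grasp_force: 0.0
```

```bash
python3 d.py -75 0 150
```

```text
t 9.78 box [-137.6   53.4  200.2] yaw 2.55 zdir [-0.002  0.    -1.   ] F [-0.4  0.4 -0.1] w 0.601 g 0.0
shift cm [ 5.33 -6.27  5.02] norm 9.64
```

Call:
move_arm([
  [1.78,-2.1,0.5,0,0,0,0.2],
  [1.78,-2.1,0.5,0,0,0,0.2],
  [1.78,-2.1,0.5,0,0,0,0.2],
  [0,0,2.2,0,0,0,0.2],
  [0,0,2.2,0,0,0,0.2],
  [0,0,2.5,0,0,0,0.2],
  [0,0,0,0,0,0,0.2],
  [0,0,0,0,0,0,-1],
  [0,0,0,0,0,0,-1],
  [0,0,0,0,0,0,-1],
  [0,0,0,0,0,0,-1],
  [0,0,0,0,0,0,-1],
])

```text
time: 10.78
tool_pos: [0.5734, 0.0644, 0.0811]
tool_rot: [0.0, 1.0, 0.023, 0.002]
contact_force: [-1.3, -1.3, 5.3]
gripper_width: 0.117
grasp_force: 58.6
```

```bash
python3 d.py -75 0 117
python3 - <<'E'
import numpy as np
# arc rows in tool axes (tool y=-box x, z down), 6 deg of lid each, start r=(-175,50)
r=np.hypot(175,50);a0=np.pi-np.arctan2(50,175)
a=a0-np.radians(np.arange(0,87,5.7))
x=r*np.cos(a)/10;z=r*np.sin(a)/10
for i in range(len(a)-1): print([0,round(-(x[i+1]-x[i]),2),round(-(z[i+1]-z[i]),2)],end=" ")
print(len(a)-1,x[-1],z[-1])
E
```

```text
t 10.78 box [-75.   -2.2 119.6] yaw 2.65 zdir [ 0.004 -0.    -1.   ] F [-1.3 -1.3  5.3] w 0.117 g 58.6
shift cm [-0.22  0.    0.26] norm 0.34
[0, np.float64(-0.58), np.float64(-1.71)] [0, np.float64(-0.75), np.float64(-1.65)] [0, np.float64(-0.91), np.float64(-1.56)] [0, np.float64(-1.06), np.float64(-1.47)] [0, np.float64(-1.2), np.float64(-1.35)] [0, np.float64(-1.33), np.float64(-1.23)] [0, np.float64(-1.45), np.float64(-1.09)] [0, np.float64(-1.55), np.float64(-0.94)] [0, np.float64(-1.63), np.float64(-0.78)] [0, np.float64(-1.7), np.float64(-0.62)] [0, np.float64(-1.75), np.float64(-0.44)] [0, np.float64(-1.79), np.float64(-0.27)] [0, np.float64(-1.81), np.float64(-0.09)] [0, np.float64(-1.81), np.float64(0.09)] [0, np.float64(-1.79), np.float64(0.27)] 15 3.6115524934283565 17.838348818968964
```

Call:
move_arm([
  [0,-0.28,-0.86,0,0,0,-1],
  [0,-0.3,-0.85,0,0,0,-1],
  [0,-0.75,-1.65,0,0,0,-1],
  [0,-0.91,-1.56,0,0,0,-1],
  [0,0,0,0,0,0,-1],
])

```text
time: 11.2
tool_pos: [0.5724, 0.0865, 0.1313]
tool_rot: [0.001, 1.0, 0.024, 0.002]
contact_force: [0.7, -6.5, 0.8]
gripper_width: 0.117
grasp_force: 59.5
```

```bash
python3 d.py
```

```text
t 11.2 box [-52.9  -2.2 169.8] yaw 2.7 zdir [ 0.004 -0.003 -1.   ] F [ 0.7 -6.5  0.8] w 0.117 g 59.5
```

Call:
move_arm([
  [0,-1.06,-1.47,0,0,0,-1],
  [0,-1.2,-1.35,0,0,0,-1],
  [0,-1.33,-1.23,0,0,0,-1],
  [0,-1.45,-1.09,0,0,0,-1],
  [0,-1.55,-0.94,0,0,0,-1],
  [0,-1.63,-0.78,0,0,0,-1],
  [0,0,0,0,0,0,-1],
])

```text
time: 11.78
tool_pos: [0.569, 0.168, 0.2031]
tool_rot: [0.003, 1.0, 0.023, 0.003]
contact_force: [-7.0, -9.2, 20.0]
gripper_width: 0.109
grasp_force: 60.8
```

```bash
python3 d.py
```

```text
t 11.78 box [ 28.6  -2.6 241.6] yaw 2.68 zdir [ 0.006 -0.005 -1.   ] F [-7.  -9.2 20. ] w 0.109 g 60.8
```

Call:
move_arm([
  [0,-1.7,-0.5,0,0,0,-1],
  [0,-1.75,-0.35,0,0,0,-1],
  [0,-1.79,-0.2,0,0,0,-1],
  [0,0,0,0,0,0,-1],
])

```text
time: 12.12
tool_pos: [0.5668, 0.2232, 0.2151]
tool_rot: [-0.001, 1.0, 0.024, 0.004]
contact_force: [-7.3, -1.6, 22.4]
gripper_width: 0.114
grasp_force: 63.9
```

```bash
python3 d.py
```

```text
t 12.12 box [ 83.9  -2.9 253.6] yaw 2.76 zdir [ 0.008  0.002 -1.   ] F [-7.3 -1.6 22.4] w 0.114 g 63.9
```

Call:
move_arm([
  [0,-1.8,0.1,0,0,0,-1],
  [0,-1.8,0.2,0,0,0,-1],
  [0,-1.8,0.4,0,0,0,-1],
  [0,-0.3,0.1,0,0,0,-1],
  [0,0,0,0,0,0,-1],
])

```text
time: 12.53
tool_pos: [0.5641, 0.2831, 0.2087]
tool_rot: [-0.005, 1.0, 0.025, 0.005]
contact_force: [-8.5, 7.5, 25.4]
gripper_width: 0.11
grasp_force: 67.1
```

```bash
python3 d.py
```

```text
t 12.53 box [143.9  -3.  247.2] yaw 2.81 zdir [ 0.009  0.009 -1.   ] F [-8.5  7.5 25.4] w 0.11 g 67.1
```

Call:
move_arm([
  [0,0,0,0,0,0,-0.5],
  [0,0,0,0,0,0,-0.5],
  [0,0,0,0,0,0,-0.5],
  [0,0,-1.5,0,0,0,-0.5],
  [0,0,-3,0,0,0,-0.5],
  [0,0,-3.5,0,0,0,-0.5],
  [0,0,-3,0,0,0,-0.5],
  [0,0,0,0,0,0,0],
])

```text
time: 13.2
tool_pos: [0.5646, 0.2787, 0.3177]
tool_rot: [-0.002, 1.0, 0.023, 0.006]
contact_force: [0.3, -0.3, 2.4]
gripper_width: 0.378
grasp_force: 0.0
```

```bash
python3 d.py 0.5835 -0.2408 0.34 w
python3 - <<'E'
from fit import *
b,_=np.load("p.npy")
f=manip.grab_frame("scene");g=manip.grab_frame("top")
cv2.imwrite("pics/s6.png",f["img"]);cv2.imwrite("pics/t6.png",g["img"])
np.save("s6.npy",f["img"])
# refine flask by silhouette: dark mask in top and scene vs projected convex hulls
import pickle
fs=pickle.load(open("f0.pkl","rb"))
from scipy.optimize import minimize
body=[(x,y,z) for x,y in((-75,-22),(-75,22),(-67,30),(-67,-30),(27,30),(27,-30),(35,22),(35,-22)) for z in(2,36)]
th=np.linspace(0,2*np.pi,24)
cap=[(x,14*np.cos(t),19+14*np.sin(t)) for x in(35,75) for t in th]
win={"top":(345,105,435,170),"scene":(215,280,315,335)}
def mask(n):
    x0,y0,x1,y1=win[n];c=fs[n]["img"][y0:y1,x0:x1].astype(int)
    m=((c.max(2)<60)|((c.min(2)>120)&(c[...,2]-c[...,0]<60))).astype(np.uint8);return m
def sil(n,p):
    x0,y0,x1,y1=win[n];k=8;o=np.zeros(((y1-y0)*k,(x1-x0)*k),np.uint8)
    for B in(body,cap):
        q=(proj(fs[n],W(p,B))-[x0-.5,y0-.5])*k;cv2.fillConvexPoly(o,cv2.convexHull(np.int32(q)),1)
    return cv2.resize(o.astype(np.float32),(x1-x0,y1-y0),interpolation=cv2.INTER_AREA)
M={n:mask(n) for n in win}
cost=lambda v:sum(np.abs(sil(n,[v[0]/100,v[1]/100,v[2]/10])-M[n]).sum() for n in win)
r=minimize(cost,[58.8,-22.13,13.49],method="Nelder-Mead",options=dict(initial_simplex=[[58.8,-22.1,13.5],[59.6,-22.1,13.5],[58.8,-21.3,13.5],[58.8,-22.1,14.3]]))
print(r.x,np.degrees(r.x[2]/10),r.fun,[int(M[n].sum()) for n in M])
for n in win:
  v=r.x; print(n,np.abs(sil(n,[v[0]/100,v[1]/100,v[2]/10])-M[n]).sum())
E
```

```text
t 13.2 box [139.5  -3.3 356.2] yaw 2.61 zdir [ 0.011  0.004 -1.   ] F [ 0.3 -0.3  2.4] w 0.378 g 0.0
shift cm [-0.49 51.99  1.45] norm 52.01
[ 58.82743103 -22.05189207  13.31523977] 76.29070422571033 554.125 [1276, 1861]
top 223.82812
scene 330.29688
```

Call:
move_arm([
  [-0.05,4,0.1,0,0,0,0],
  [-0.05,4,0.1,0,0,0,0],
  [-0.05,4,0.1,0,0,0,0],
  [-0.05,4,0.1,0,0,0,0],
  [-0.05,4,0.1,0,0,0,0],
  [-0.05,4,0.1,0,0,0,1],
  [-0.05,4,0.1,0,0,0,1],
  [-0.05,4,0.1,0,0,0,1],
  [-0.05,4,0.1,0,0,0,1],
  [0,4,0.1,0,0,0,1],
  [0,4,0.1,0,0,0,1],
  [0,4,0.1,0,0,0,1],
  [0,4,0.1,0,0,0,1],
  [0,0,0,0,0,-7,1],
  [0,0,0,0,0,-7,1],
  [0,0,0,0,0,-7,1],
  [0,0,0,0,0,-7,1],
  [0,0,0,0,0,-7,1],
  [0,0,0,0,0,-7,1],
  [0,0,0,0,0,-7,1],
])

```text
time: 14.97
tool_pos: [0.5804, -0.241, 0.2931]
tool_rot: [-0.002, 0.899, 0.438, -0.001]
contact_force: [-0.4, 0.0, -0.1]
gripper_width: 1.0
grasp_force: 0.0
```

Call:
move_arm([
  [0,0,3,0,0,-7,1],
  [0,0,3,0,0,-7,1],
  [0,0,3,0,0,-7,1],
  [0,0,3,0,0,-4,1],
  [0,0,2,0,0,0,1],
  [0,0,0,0,0,0,1],
])

```text
time: 15.47
tool_pos: [0.5766, -0.2389, 0.1468]
tool_rot: [-0.007, 0.785, 0.62, -0.003]
contact_force: [-0.1, 0.6, -0.8]
gripper_width: 1.0
grasp_force: 0.0
```

```bash
python3 d.py 0.5835 -0.2405 0.038 w
python3 - <<'E'
from fit import *
b,fl=np.load("p.npy")
f=manip.grab_frame("scene")
# is the bar dark where an upright lid (88 deg) would put it, bright where a shut one would?
for name,x,z in(("up",144,244),("shut",-75,117)):
    pts=proj(f,W(b,[(x,y,z) for y in(-40,-20,0,20,40)]))
    print(name,[f["img"][int(v),int(u)].tolist() for u,v in pts])
# scene crop + flask outline for one look
c=draw(f,[.588,-.2207,np.radians(76.8)],[rect(-75,35,-30,30,38),rect(35,75,-14,14,19)],200,140,500,345,2.65)
cv2.imwrite("pics/a7.png",c)
E
```

```text
t 15.47 box [-378.1    8.6  185.3] yaw 76.61 zdir [-0.014  0.007 -1.   ] F [-0.1  0.6 -0.8] w 1.0 g 0.0
shift cm [-0.06  0.93 14.72] norm 14.75
up [[30, 24, 21], [33, 27, 27], [27, 22, 20], [30, 25, 26], [22, 13, 9]]
shut [[215, 222, 231], [36, 35, 37], [193, 203, 219], [94, 99, 106], [154, 189, 219]]
```

Call:
move_arm([
  [0,0.5,3,0,0,0,1],
  [0,0.3,3,0,0,0,1],
  [0,0,3,0,0,0,1],
  [0,0,2.5,0,0,0,1],
  [0,0,1.5,0,0,0,1],
  [0,0,1,0,0,0,1],
  [0,0,0,0,0,0,1],
  [0,0,0,0,0,0,1],
])

```text
time: 16.18
tool_pos: [0.5902, -0.2436, 0.0172]
tool_rot: [0.001, 0.785, 0.62, 0.0]
contact_force: [0.2, 0.4, 0.5]
gripper_width: 1.001
grasp_force: 0.0
```

```bash
python3 d.py 0.5835 -0.2405 0.034 w
```

```text
t 16.18 box [-383.5   -4.7   55.7] yaw 76.64 zdir [ 0.001 -0.001 -1.   ] F [0.2 0.4 0.5] w 1.001 g 0.0
shift cm [ 0.15 -0.72  2.17] norm 2.3
```

Call:
move_arm([
  [0.15,-0.7,0,0,0,0,1],
  [0,0,1,0,0,0,1],
  [0,0,1.1,0,0,0,1],
  [0,0,0,0,0,0,1],
  [0,0,0,0,0,0,1],
])

```text
time: 16.6
tool_pos: [0.5819, -0.2395, -0.0063]
tool_rot: [-0.001, 0.785, 0.62, -0.0]
contact_force: [-0.4, 0.2, -0.4]
gripper_width: 1.0
grasp_force: 0.0
```

```bash
python3 d.py 0.5835 -0.2405 0.034 w
```

```text
t 16.6 box [-379.     3.3   32.2] yaw 76.64 zdir [-0.002  0.001 -1.   ] F [-0.4  0.2 -0.4] w 1.0 g 0.0
shift cm [-0.06  0.17 -0.18] norm 0.26
```

Call:
move_arm([
  [0,0,-0.2,0,0,0,0.6],
  [0,0,0,0,0,0,0.3],
  [0,0,0,0,0,0,-1],
  [0,0,0,0,0,0,-1],
  [0,0,0,0,0,0,-1],
  [0,0,0,0,0,0,-1],
  [0,0,0,0,0,0,-1],
  [0,0,0,0,0,0,-1],
])

```text
time: 17.27
tool_pos: [0.584, -0.2406, -0.0016]
tool_rot: [0.001, 0.785, 0.62, 0.0]
contact_force: [0.7, -0.1, 5.2]
gripper_width: 0.684
grasp_force: 68.5
```

```bash
python3 d.py 0.5835 -0.2405 0.034 w
```

```text
t 17.27 box [-380.2    1.3   36.9] yaw 76.64 zdir [ 0.002 -0.001 -1.   ] F [ 0.7 -0.1  5.2] w 0.684 g 68.5
shift cm [ 0.   -0.06  0.29] norm 0.29
```

Call:
move_arm([
  [0,0,-1,0,0,0,-1],
  [0,0,-2,0,0,0,-1],
  [0,0,-3,0,0,0,-1],
  [0,0,-3,0,0,0,-1],
  [0,0,-3,0,0,0,-1],
  [0,0,-2,0,0,-6,-1],
  [0,0,-1,0,0,-6,-1],
  [0,0,0,0,0,-4,-1],
  [0,0,0,0,0,0,-1],
  [0,0,0,0,0,0,-1],
])

```text
time: 18.1
tool_pos: [0.5819, -0.2395, 0.1458]
tool_rot: [-0.001, 0.691, 0.723, -0.0]
contact_force: [-0.4, -0.3, -2.8]
gripper_width: 0.686
grasp_force: 67.6
```

```bash
python3 d.py -20 0 187
python3 - <<'E'
from fit import *
b,_=np.load("p.npy");s=manip.state();P=s["tool_pos"]+[0,0,.0385]
q=s["tool_rot"];a=np.arctan2(2*q[1]*q[2],2*q[1]**2-1)
o=[P[0]+.02*np.cos(a),P[1]+.02*np.sin(a),a];zb=P[2]*1000-37
print(o,zb)
fs={n:manip.grab_frame(n) for n in("scene","top")}
out=[]
for n in fs:
    f=fs[n];u=proj(f,W(o,[(0,0,zb+19)]))[0].astype(int)
    h=(62,50);x0,y0=max(u[0]-h[0],0),max(u[1]-h[1],0)
    g=dict(f);g["img"]=np.uint8(255*(f["img"]/255.)**.6)
    out.append(draw(g,o,[rect(-75,35,-30,30,zb+38),rect(-75,35,-30,30,zb),rect(35,75,-14,14,zb+19)],x0,y0,x0+124,y0+100,3.2))
    print(n,x0,y0)
cv2.imwrite("pics/a8.png",np.hstack(out));print(np.hstack(out).shape)
E
```

```text
t 18.1 box [-379.     3.3  184.3] yaw 92.54 zdir [-0.002  0.001 -1.   ] F [-0.4 -0.3 -2.8] w 0.686 g 67.6
shift cm [35.9   0.26 -0.22] norm 35.9
[np.float64(0.581007370995197), np.float64(-0.21948665281997187), np.float64(1.6150581204966359)] 147.27637318026154
scene 196 216
top 339 72
(320, 794, 3)
```

View pics/a8.png

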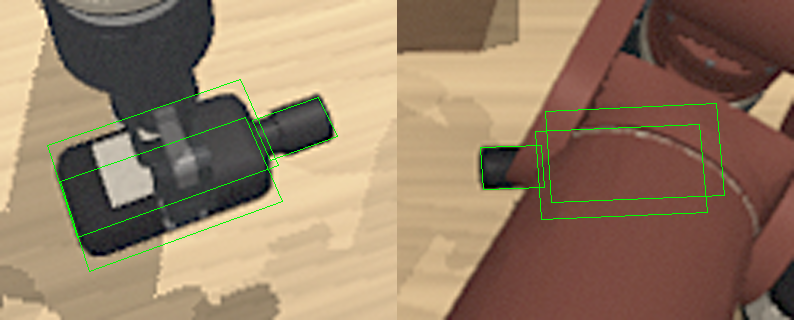

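The picture shows the flask held level. Its cap end lies at (335,135) in the scene crop and (481,168) in the top crop, and both match the predicted outline within about 1 px. I carry it over the nest.

Call:
move_arm([
  [1.5,0,0,0,0,0,-1],
  [2.5,0,0,0,0,0,-1],
  [3.2,0,0,0,0,0,-1],
  [3.5,0,0,0,0,0,-1],
  [3.5,0,0,0,0,0,-1],
  [3.5,0,0,0,0,0,-1],
  [3.5,0,0,0,0,0,-1],
  [3.5,0,0,0,0,0,-1],
  [3.5,0,0,0,0,0,-1],
  [3,0,0,0,0,0,-1],
  [2.5,0,0,0,0,0,-1],
  [1.7,0,0,0,0,0,-1],
  [0,0,0,0,0,0,-1],
  [0,0,0,0,0,0,-1],
  [0,0,0,0,0,0,-1],
  [0,0,0,0,0,0,-1],
  [0,0,0,0,0,0,-1],
])

```text
time: 19.62
tool_pos: [0.5666, 0.1127, 0.1469]
tool_rot: [-0.0, 0.691, 0.723, -0.0]
contact_force: [0.6, -0.2, -3.0]
gripper_width: 0.688
grasp_force: 67.6
```

```bash
python3 d.py -20 0 70
```

```text
t 19.62 box [-26.5   2.4 185.4] yaw 92.56 zdir [-0. -0. -1.] F [ 0.6 -0.2 -3. ] w 0.688 g 67.6
shift cm [ 0.65  0.24 11.54] norm 11.56
```

Call:
move_arm([
  [0.7,0.25,0,0,0,0,-1],
  [0,0,2,0,0,0,-1],
  [0,0,3,0,0,0,-1],
  [0,0,3,0,0,0,-1],
  [0,0,2,0,0,0,-1],
  [0,0,1,0,0,0,-1],
  [0,0,0,0,0,0,-1],
  [0,0,0,0,0,0,-1],
  [0,0,0,0,0,0,-1],
])

```text
time: 20.37
tool_pos: [0.5705, 0.1208, 0.0391]
tool_rot: [0.001, 0.691, 0.723, 0.001]
contact_force: [0.4, 1.0, -2.4]
gripper_width: 0.685
grasp_force: 67.5
```

```bash
python3 d.py -20 0 50
```

```text
t 20.37 box [-18.6  -1.9  77.6] yaw 92.62 zdir [ 0.003  0.    -1.   ] F [ 0.4  1.  -2.4] w 0.685 g 67.5
shift cm [-0.14 -0.2   2.76] norm 2.77
```

Call:
move_arm([
  [0,-0.15,0.6,0,0,0,-1],
  [0,0,0.6,0,0,0,-1],
  [0,0,0.5,0,0,0,-1],
  [0,0,0.5,0,0,0,-1],
  [0,0,0,0,0,0,-1],
  [0,0,0,0,0,0,-1],
])

```text
time: 20.87
tool_pos: [0.5667, 0.1206, 0.0143]
tool_rot: [-0.0, 0.691, 0.723, -0.0]
contact_force: [0.0, 0.5, -2.1]
gripper_width: 0.681
grasp_force: 67.6
```

```bash
python3 d.py -20 0 50
```

```text
t 20.87 box [-18.6   1.9  52.8] yaw 92.64 zdir [-0.001 -0.    -1.   ] F [ 0.   0.5 -2.1] w 0.681 g 67.6
shift cm [-0.14  0.19  0.28] norm 0.37
```

Call:
move_arm([
  [0,0.1,0.2,0,0,0,-1],
  [0,0,0.15,0,0,0,-1],
  [0,0,0,0,0,0,-1],
  [0,0,0,0,0,0,-1],
])

```text
time: 21.2
tool_pos: [0.5683, 0.1207, 0.0115]
tool_rot: [-0.0, 0.691, 0.723, 0.0]
contact_force: [0.5, 0.1, -2.7]
gripper_width: 0.684
grasp_force: 67.6
```

```bash
python3 d.py -20 0 50
```

```text
t 21.2 box [-18.6   0.3  50. ] yaw 92.64 zdir [-0.  0. -1.] F [ 0.5  0.1 -2.7] w 0.684 g 67.6
shift cm [-0.14  0.03  0.  ] norm 0.15
```

Call:
move_arm([
  [0,0,0.15,0,0,0,-1],
  [0,0,0.1,0,0,0,-1],
  [0,0,0,0,0,0,-1],
])

```text
time: 21.45
tool_pos: [0.5688, 0.1208, 0.0104]
tool_rot: [0.0, 0.691, 0.723, 0.0]
contact_force: [-4.1, -0.5, 3.9]
gripper_width: 0.688
grasp_force: 68.4
```

Call:
move_arm([
  [0,0,0,0,0,0,0.6],
  [0,0,0,0,0,0,0.9],
  [0,0,0,0,0,0,0.9],
  [0,0,0,0,0,0,0.9],
  [0,0,-1,0,0,0,0.9],
  [0,0,-3,0,0,0,0.9],
  [0,0,-4,0,0,0,0.9],
  [0,0,-4,0,0,0,0.9],
  [0,0,-4,0,0,0,0.9],
  [0,0,-4,0,0,0,0.9],
  [0,0,-4,0,0,0,0],
  [0,0,-4,0,0,0,0],
  [0,0,-4,0,0,0,-0.2],
  [0,0,0,0,0,0,-0.2],
])

```text
time: 22.62
tool_pos: [0.5714, 0.121, 0.3414]
tool_rot: [0.006, 0.691, 0.723, 0.007]
contact_force: [-0.3, 0.2, 1.4]
gripper_width: 0.411
grasp_force: 0.0
```

```bash
python3 d.py 143 -3 340
python3 - <<'E'
from fit import *
b,_=np.load("p.npy")
for n in("scene","top"):
    f=manip.grab_frame(n);cv2.imwrite(f"pics/n_{n}.png",f["img"])
    # dark-pixel check of the flask in the nest (cap end, body corners) and bar upright
    for X in((70,0,33),(40,0,33),(80,0,12),(80,30,12),(-20,20,50),(-70,25,50),(30,25,50),(30,-25,50),(-80,0,14),(-20,0,50),(144,0,244),(144,30,244)):
        u,v=proj(f,W(b,[X]))[0];print(n,X,f["img"][int(v),int(u)].tolist())
E
```

```text
t 22.62 box [-18.4  -2.8 379.9] yaw 92.65 zdir [ 0.018  0.001 -1.   ] F [-0.3  0.2  1.4] w 0.411 g 0.0
shift cm [16.14 -0.05  4.  ] norm 16.63
scene (70, 0, 33) [19, 16, 16]
scene (40, 0, 33) [18, 16, 19]
scene (80, 0, 12) [16, 13, 15]
scene (80, 30, 12) [120, 127, 135]
scene (-20, 20, 50) [41, 47, 47]
scene (-70, 25, 50) [166, 173, 185]
scene (30, 25, 50) [117, 122, 132]
scene (30, -25, 50) [58, 61, 65]
scene (-80, 0, 14) [72, 74, 78]
scene (-20, 0, 50) [203, 227, 230]
scene (144, 0, 244) [22, 17, 14]
scene (144, 30, 244) [17, 11, 11]
top (70, 0, 33) [11, 10, 9]
top (40, 0, 33) [15, 13, 13]
top (80, 0, 12) [2, 0, 1]
top (80, 30, 12) [101, 108, 118]
top (-20, 20, 50) [180, 205, 201]
top (-70, 25, 50) [11, 9, 10]
top (30, 25, 50) [0, 0, 0]
top (30, -25, 50) [91, 98, 106]
top (-80, 0, 14) [75, 79, 83]
top (-20, 0, 50) [185, 209, 209]
top (144, 0, 244) [30, 37, 83]
top (144, 30, 244) [30, 38, 85]
```

Run:
```python
from fit import *
b,_=np.load("p.npy")
f=manip.grab_frame("top")
# sample box-frame grid at z=50 (flask top level): '#' dark, 'o' pale label, '.' else
I=f["img"].astype(int)
for y in range(-66,67,6):
    r=""
    for x in range(-92,93,4):
        u,v=proj(f,W(b,[(x,y,45)]))[0];c=I[int(round(v)),int(round(u))]
        r+="#" if c.max()<45 else "o" if c.min()>160 else "."
    print("%4d"%y,r)
```

```text
-66 o.................................#########....
 -60 o#................................########.....
 -54 ....oooooooooooooooooooo..........########.....
 -48 .o..oooooooooooooooooooo..........########.....
 -42 oo...ooooooooooooooooooo...........######......
 -36 o....oooo.............o............######......
 -30 o..ooooo#.................#........############
 -24 o...oo#####...##########.#######.#..###########
 -18 o....######oooooooooooooo############.....##.##
 -12 .....######oooooooooooooo########...........###
  -6 .....######oooooooooooooo##################.###
   0 o....######oooooooooooooo##################.###
   6 o....######oooooooooooooo##################.###
  12 oo...#####.oooooooooooooo#################..###
  18 o....######..............#######......####..###
  24 o....###########################............###
  30 o.....#########################.............###
  36 o...o.....ooo..........o.........#..#......####
  42 o...oooo...................................####
  48 o..ooooo#..........#.#.....................####
  54 oooooooooooooooooooooooo...................####
  60 ooooooooooooooooooooooooo..................####
  66 ooooooooooooooooooooooooooooooooooooooooooo####
```

The sampled top view shows the flask seated straight: body from x about -72 to +33 and y about -27 to +32, with the cap through the gap to +76. The bar still shows at its upright position. Now back to the bar.

Call:
move_arm([
  [4,0,0,0,0,0,-0.2],
  [4,0,0,0,0,0,-0.2],
  [4,0,0,0,0,0,-0.2],
  [4,0,0,0,0,0,-0.2],
  [0,0,0,0,0,7,-0.2],
  [0,0,0,0,0,7,-0.2],
  [0,0,0,0,0,7,-0.2],
  [0,0,0,0,0,7,-0.2],
  [0,0,0,0,0,7,-0.2],
  [0,0,0,0,0,7,-0.2],
  [0,0,0,0,0,7,-0.2],
  [0,0,0,0,0,7,-0.2],
  [0,0,0,0,0,7,-0.2],
  [0,0,0,0,0,7,-0.2],
  [0,0,0,0,0,7,-0.2],
  [0,0,0,0,0,7,-0.2],
  [0,0,0,0,0,6,-0.2],
  [0,0,0,0,0,0,-0.2],
  [0,0,0,0,0,0,-0.2],
])

```text
time: 24.35
tool_pos: [0.5602, 0.2802, 0.3267]
tool_rot: [0.001, 1.0, 0.024, -0.002]
contact_force: [0.3, -0.1, 0.6]
gripper_width: 0.396
grasp_force: 0.0
```

```bash
python3 d.py 143 -3 300
```

```text
t 24.35 box [141.2   1.1 365.2] yaw 2.8 zdir [-0.003 -0.001 -1.   ] F [ 0.3 -0.1  0.6] w 0.396 g 0.0
shift cm [ 0.43 -0.19  6.52] norm 6.54
```

Call:
move_arm([
  [0.2,-0.2,3,0,0,0,-0.2],
  [0,0,3,0,0,0,-0.2],
  [0,0,3,0,0,0,-0.2],
  [0,0,1.8,0,0,0,-0.2],
  [0,0,1,0,0,0,-0.2],
  [0,0,0,0,0,0,-0.2],
  [0,0,0,0,0,0,-1],
  [0,0,0,0,0,0,-1],
  [0,0,0,0,0,0,-1],
  [0,0,0,0,0,0,-1],
])

```text
time: 25.18
tool_pos: [0.5634, 0.2823, 0.2125]
tool_rot: [0.0, 1.0, 0.023, 0.001]
contact_force: [-0.2, -2.6, -0.5]
gripper_width: 0.114
grasp_force: 58.7
```

```bash
python3 d.py
python3 - <<'E'
import numpy as np
r=182.0
for x in(144,):
    a0=np.arccos((x-100)/r);n=15;a1=np.pi-np.arctan2(50,175)
    a=np.linspace(a0,a1,n+1);X=r*np.cos(a)/10;Z=r*np.sin(a)/10
    print([[round(-(X[i+1]-X[i]),2),round(-(Z[i+1]-Z[i]),2)] for i in range(n)],np.degrees(a1-a0))
E
```

```text
t 25.18 box [143.1  -2.3 251. ] yaw 2.64 zdir [ 0.002 -0.    -1.   ] F [-0.2 -2.6 -0.5] w 0.114 g 58.7
[[np.float64(1.83), np.float64(-0.36)], [np.float64(1.86), np.float64(-0.17)], [np.float64(1.86), np.float64(0.02)], [np.float64(1.85), np.float64(0.21)], [np.float64(1.82), np.float64(0.4)], [np.float64(1.77), np.float64(0.58)], [np.float64(1.7), np.float64(0.76)], [np.float64(1.61), np.float64(0.93)], [np.float64(1.51), np.float64(1.09)], [np.float64(1.39), np.float64(1.24)], [np.float64(1.26), np.float64(1.38)], [np.float64(1.11), np.float64(1.5)], [np.float64(0.95), np.float64(1.6)], [np.float64(0.78), np.float64(1.69)], [np.float64(0.6), np.float64(1.76)]] 88.04494057376549
```

Call:
move_arm([
  [0,0.9,-0.2,0,0,0,-1],
  [0,0.93,-0.16,0,0,0,-1],
  [0,1.86,-0.17,0,0,0,-1],
  [0,1.86,0.02,0,0,0,-1],
  [0,1.85,0.21,0,0,0,-1],
  [0,1.82,0.4,0,0,0,-1],
  [0,1.77,0.58,0,0,0,-1],
  [0,0,0,0,0,0,-1],
])

```text
time: 25.85
tool_pos: [0.5687, 0.1688, 0.2059]
tool_rot: [0.002, 1.0, 0.022, 0.001]
contact_force: [-1.1, -5.0, 2.8]
gripper_width: 0.113
grasp_force: 59.6
```

```bash
python3 d.py
```

```text
t 25.85 box [ 29.5  -2.3 244.4] yaw 2.48 zdir [ 0.002 -0.003 -1.   ] F [-1.1 -5.   2.8] w 0.113 g 59.6
```

Call:
move_arm([
  [0,1.7,0.76,0,0,0,-1],
  [0,1.61,0.93,0,0,0,-1],
  [0,1.51,1.09,0,0,0,-1],
  [0,1.39,1.24,0,0,0,-1],
  [0,1.26,1.38,0,0,0,-1],
  [0,1.11,1.5,0,0,0,-1],
  [0,0,0,0,0,0,-1],
])

```text
time: 26.43
tool_pos: [0.5723, 0.0839, 0.1321]
tool_rot: [0.002, 1.0, 0.022, 0.001]
contact_force: [5.8, -1.3, -4.1]
gripper_width: 0.107
grasp_force: 60.4
```

```bash
python3 d.py -75 0 117
```

```text
t 26.43 box [-55.5  -2.  170.6] yaw 2.53 zdir [ 0.001 -0.003 -1.   ] F [ 5.8 -1.3 -4.1] w 0.107 g 60.4
shift cm [-0.21  1.93  5.37] norm 5.71
```

Call:
move_arm([
  [0,0.83,1.6,0,0,0,-1],
  [0,0.66,1.65,0,0,0,-1],
  [0,0.26,0.8,0,0,0,-1],
  [0,0.18,0.6,0,0,0,-1],
  [0,0,0,0,0,0,-1],
  [0,0,0,0,0,0,-1],
])

```text
time: 26.93
tool_pos: [0.5732, 0.0648, 0.0875]
tool_rot: [0.003, 1.0, 0.023, 0.0]
contact_force: [2.7, -5.5, -3.4]
gripper_width: 0.112
grasp_force: 62.9
```

```bash
python3 d.py -75 0 117
```

```text
t 26.93 box [-74.6  -2.  126. ] yaw 2.61 zdir [ 0.001 -0.005 -1.   ] F [ 2.7 -5.5 -3.4] w 0.112 g 62.9
shift cm [-0.2   0.03  0.9 ] norm 0.92
```

Not yet resting, so I lower slowly until contact.

Call:
move_arm([
  [0,0,0.3,0,0,0,-1],
  [0,0,0.3,0,0,0,-1],
  [0,0,0,0,0,0,-1],
  [0,0,0,0,0,0,-1],
])

```text
time: 27.27
tool_pos: [0.5733, 0.0644, 0.0858]
tool_rot: [0.003, 1.0, 0.023, -0.0]
contact_force: [-8.4, -8.7, 15.6]
gripper_width: 0.113
grasp_force: 65.1
```

```bash
python3 d.py -75 0 117
```

```text
t 27.27 box [-75.   -2.1 124.3] yaw 2.65 zdir [-0.    -0.007 -1.   ] F [-8.4 -8.7 15.6] w 0.113 g 65.1
shift cm [-0.21 -0.01  0.73] norm 0.76
```

Call:
move_arm([
  [0,0,0.2,0,0,0,-1],
  [0,0,0,0,0,0,-1],
  [0,0,0,0,0,0,0],
  [0,0,0,0,0,0,0],
  [0,0,0,0,0,0,0],
  [0,0,-2,0,0,0,0],
  [0,0,-3,0,0,0,0],
  [0,0,-3,0,0,0,0],
  [-1.9,2,-1,0,0,0,0],
  [-1.9,2,0,0,0,0,0],
  [-1.9,2.2,0,0,0,0,0],
])

```text
time: 28.18
tool_pos: [0.5186, 0.0029, 0.1713]
tool_rot: [0.0, 1.0, 0.024, 0.001]
contact_force: [-0.2, -0.1, 0.2]
gripper_width: 0.498
grasp_force: 0.0
```

Call:
move_arm([
  [0,0,0,0,0,-7,0.3],
  [0,0,0,0,0,-7,0.3],
  [0,0,0,0,0,-7,0.3],
  [0,0,0,0,0,-7,0.3],
  [0,0,0,0,0,-7,0.3],
  [0,0,0,0,0,-7,0.3],
  [0,0,0,0,0,-7,0.3],
  [0,0,0,0,0,-7,0.3],
  [0,0,0,0,0,-7,0.3],
  [0,0,0,0,0,-7,0.3],
  [0,0,0,0,0,-7,0.3],
  [0,0,0,0,0,-7,0.3],
  [0,0,0,0,0,-6,0.3],
  [0,0,0,0,0,0,0.3],
  [0,0,0,0,0,0,0.3],
])

```text
time: 29.43
tool_pos: [0.5183, 0.0033, 0.1698]
tool_rot: [-0.0, 0.692, 0.722, -0.0]
contact_force: [0.5, 0.5, -0.1]
gripper_width: 0.652
grasp_force: 0.0
```

```bash
python3 d.py -138 52.6 110
python3 - <<'E'
from fit import *
b,_=np.load("p.npy")
# lid-shut check: cross-section darkness of bar along box x at bar height for lid 0 / 3 / 6 deg, scene cam
f=manip.grab_frame("scene")
for y in(-45,-30,-15):
    r=""
    for x in range(-105,-44,3):
        u,v=proj(f,W(b,[(x,y,117)]))[0];r+="#" if f["img"][int(round(v)),int(round(u))].max()<60 else "."
    print(y,r)
g={"x":0}
import pickle
f0=pickle.load(open("f0.pkl","rb"))["scene"]
print("before:")
for y in(-45,-30,-15):
    print(y,"".join("#" if f0["img"][tuple(np.int32(np.round(proj(f0,W(b,[(x,y,117)]))[0]))[::-1])].max()<60 else "." for x in range(-105,-44,3)))
E
```

```text
t 29.43 box [-133.6   55.7  208.3] yaw 92.5 zdir [-0.001 -0.    -1.   ] F [ 0.5  0.5 -0.1] w 0.652 g 0.0
shift cm [-0.44  0.32  9.83] norm 9.85
-45 ........#####........
-30 ........####.........
-15 .........####........
before:
-45 ........####.........
-30 ........####.........
-15 .........####........
```

The bar's profile matches the first picture, so the lid is shut. Now the fin.

Call:
move_arm([
  [-0.44,0.3,2,0,0,0,0.3],
  [0,0,2.8,0,0,0,0.3],
  [0,0,2.8,0,0,0,0.3],
  [0,0,2,0,0,0,0.3],
  [0,0,0,0,0,0,0.3],
  [0,0,0,0,0,0,0.3],
  [0,0,0,0,0,0,-1],
  [0,0,0,0,0,0,-1],
  [0,0,0,0,0,0,-1],
  [0,0,0,0,0,0,-1],
  [0,0,0,0,0,0,-1],
])

```text
time: 30.4
tool_pos: [0.523, -0.0012, 0.0767]
tool_rot: [0.001, 0.691, 0.723, 0.001]
contact_force: [-1.1, 0.3, 6.2]
gripper_width: 0.127
grasp_force: 60.3
```

```bash
python3 d.py -138 -1 110
```

```text
t 30.4 box [-138.2   51.2  115.2] yaw 92.63 zdir [ 0.003 -0.    -1.   ] F [-1.1  0.3  6.2] w 0.127 g 60.3
shift cm [0.02 5.22 0.53] norm 5.24
```

Call:
move_arm([
  [0,0.7,0,0,0,0,-1],
  [0,0.9,0,0,0,0,-1],
  [0,0.9,0,0,0,0,-1],
  [0,0.9,0,0,0,0,-1],
  [0,0.9,0,0,0,0,-1],
  [0,0.6,0,0,0,0,-1],
  [0,0.3,0,0,0,0,-1],
  [0,0,0,0,0,0,-1],
  [0,0,0,0,0,0,-1],
])

```text
time: 31.15
tool_pos: [0.5749, 0.0012, 0.0767]
tool_rot: [0.001, 0.691, 0.723, 0.001]
contact_force: [-1.9, 0.3, 6.3]
gripper_width: 0.126
grasp_force: 60.4
```

Call:
move_arm([
  [0,0.2,0,0,0,0,-1],
  [0,0.2,0,0,0,0,-1],
  [0,0,0,0,0,0,-1],
  [0,0,0,0,0,0,-1],
])

```text
time: 31.48
tool_pos: [0.5752, 0.0012, 0.0766]
tool_rot: [-0.002, 0.691, 0.723, -0.003]
contact_force: [-16.3, -1.5, 16.4]
gripper_width: 0.123
grasp_force: 61.8
```

```bash
python3 d.py -138 -1 110
```

```text
t 31.48 box [-138.3   -1.1  115.1] yaw 92.66 zdir [-0.008 -0.001 -1.   ] F [-16.3  -1.5  16.4] w 0.123 g 61.8
shift cm [ 0.03 -0.    0.51] norm 0.51
```

The catch is against its home stop: -16 N at y = -1.1 mm, the same place as at the start. I release and clear.

Call:
move_arm([
  [0,0,0,0,0,0,0],
  [0,0,0,0,0,0,0.2],
  [0,0,0,0,0,0,0.2],
  [0,0,0,0,0,0,0.2],
  [0,0,-2,0,0,0,0.2],
  [0,0,-3,0,0,0,0.2],
  [0,0,-4,0,0,0,0.2],
  [0,0,-4,0,0,0,0.2],
  [-3,-2,-2,0,0,0,0.2],
  [-3,-2,0,0,0,0,0.2],
  [-3,-2,0,0,0,0,0.2],
  [-3,-2,0,0,0,0,0.2],
  [0,0,0,0,0,0,0.2],
  [0,0,0,0,0,0,0.2],
])

```text
time: 32.65
tool_pos: [0.5029, -0.1232, 0.2247]
tool_rot: [0.0, 0.692, 0.722, 0.0]
contact_force: [-0.1, -0.7, 0.5]
gripper_width: 0.601
grasp_force: 0.0
```

```bash
python3 d.py
python3 - <<'E'
from fit import *
import pickle
b,_=np.load("p.npy")
def row(f,pts): return "".join("#" if f["img"][tuple(np.int32(np.round(proj(f,W(b,[p]))[0]))[::-1])].max()<60 else "." for p in pts)
for nm,f in(("before",pickle.load(open("f0.pkl","rb"))["scene"]),("now",manip.grab_frame("scene"))):
    print(nm,"fin y:",row(f,[(-138,y,116) for y in range(-24,70,2)]),"bar x:",row(f,[(x,-20,117) for x in range(-105,-44,3)]))
E
```

```text
t 32.65 box [-259.2   76.9  263.2] yaw 92.46 zdir [ 0.001  0.    -1.   ] F [-0.1 -0.7  0.5] w 0.601 g 0.0
before fin y: ....#############.............................. bar x: .........####........
now fin y: .##############................................ bar x: .........####........
```

```bash
python3 -c "
from plant import manip
print(manip.job_done())"
```

```text
the job is handed in; nothing more can be done
None
```

The flask lies in the nest with its cap towards the hinge, the lid is shut and the catch is back against its home stop; I handed the job in at 32.7 s of robot time, and no verdict was shown.

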